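Make up the repair tray for a black bag with brass fittings

ROBOT

A 7-joint arm with a two-finger parallel gripper is mounted at the origin on the work surface. World frame = base frame: x ahead of the robot, y to its left, z up, the work surface at z = 0. Lengths are in mm, angles in rad, forces in N, time in s.
With the tool pointing down it reaches from about 400 to 925 mm from the base axis. Payload 5.6 kg.
Tool frame: the origin (TCP) lies at the very end of the fingers, on their centre line; the grasp point (between the pads) lies behind it (robot.grasp_offset is the z of the grasp point in the tool frame, in mm); z points along the fingers, y is the line along which they close (so a half turn about z gives the same grasp; the last joint's range is limited). The gripper opens to 85 mm and grips with 20 to 120 N. Pads are 22 mm wide; open, the fingers measure 114 mm over their backs; the gripper's body (76 mm by 85 mm) begins 54 mm behind the grasp point. The pads swing forward as they close: fully open they stand 13 mm farther back than shut.
Start: joints at [-1.161, 0.468, -0.012, 1.603, 0.006, 1.071, -0.056], TCP at [284.405, 584.485, 231.29] pointing down, gripper open.
Joint ranges: [-2.53, 2.53], [-0.31, 2.02], [-1.57, 1.55], [0.28, 2.44], [-1.29, 4.43], [0.15, 1.84], [-2.92, 2.92]. Speed limits (rad/s): [2.57, 2.57, 3.14, 3.14, 3.14, 3.14, 3.14].

INTERFACE

Orientations are given as a 3x3 rotation matrix whose columns are the frame's x, y, z axes.
In Python, from workcell import state, viewer, order, robot gives the robot as it stands.
- The arm moves only by the shell command python3 -m handwheel 'ROWS' [FORCE]. ROWS is JSON, a list of rows, each a list of 5 numbers: the shift along the world's x, y, z in cm, then the turn about the world's z in rad, then the closure, from 0 (fully open) to 1 (shut). A call has 1 to 8 rows; each row is the pose to reach, as a shift and turn from the pose commanded when the call began; what a row does not reach only later rows make up. A row lasts 1/10 s, in which the tool goes at most 50 mm and 8.59 degrees, less where a joint would pass 70% of its speed; a pose out of reach is approached as far as the arm can. A call with a gripper value outside its range is refused whole. The fingers move at their own pace and stop on an object; FORCE is the grip in N (left out, the last holds). Time passes only in rows, so rows that repeat a pose let the fingers close. It gives the time, the measured TCP pose, the force, the opening and the grip force at its end, in the units of the state.
- state(): the state, without advancing time (a new reading comes with each control period).
- viewer.camera(name): name is "scene" or "top" or "wrist"; returns a dict with "color" (400x640x3 uint8, blue, green, red), "vfov" (degrees; the focal length in pixels is half the picture's height over the tangent of half this angle, whatever the lens; pixels are square), "cx", "cy" (the principal point, pixels), "rvec" (rotation vector, rad) and "tvec" (3), from world to camera coordinates, as OpenCV has them; the wrist camera has in their place "hand_eye" (4x4, takes a point from camera to tool coordinates, whose origin is the TCP and whose axes are the flange's). Camera axes: x right, y down, z forward; pixel columns grow to the right and rows downward; lengths in mm; the calibration is good to about 2 mm. A picture is of the moment at which its call begins: read the wrist's pose just before it. There is no depth.
- order.sign_off(): hands the job in; it is judged then, once.
The state is a dict: "t": time; "joint_pos": joint angles; "dq": joint speeds; "tau": joint torques, N m; "tool_pos": TCP position; "tool_rot": TCP orientation; "force": force on the tool from outside, world axes, zero at the start; "ft_torque": the same for the moment, N m; "finger_gap": opening from 0.0 (shut) to 1.0 (fully open); "grip_force": force on a finger pad.
Only numpy, scipy, OpenCV 4.12 (cv2) and the standard library are available. Lean on these libraries where they do the work, as an engineer would, in place of code of your own. Each camera call takes 0.05 s, during which the arm holds its last target. There are 200 camera calls.

TASK

Make up the repair tray for the black bag with brass fittings: stand the black paint bottle in the white cup, stand the black thread spool in the bare middle bay, lay the brass turn-lock face up on the green felt, and lay the yellow-handled pliers flat in the long trough. Leave the brown bottle, the brown spool and the silver turn-lock where they are on the bench.

Things in the scene. Friction and masses are not known exactly. Their poses are not given: they have to be found in the camera images.
- tray: Fixed wooden tray 175 (x) x 260 (y) mm, walls 5 mm thick, 25 mm high; floor 6 mm above the bench. Origin: centre of underside. +x half (away from the robot): long trough, inside 80 x 250 mm, centre x=+42.5, y=0. -x half: three bays, inside 80 x 80 mm, centres x=-42.5, y=-85, 0, +85; the middle one is bare, the cup is in one end bay and the felt in the other (which varies).
- cup: Round white plastic bottle cup on a square white base, fixed in one end bay of the tray. Inside diameter 58 mm, wall 3 mm; inner floor 4 mm and rim 22 mm above its origin, which is the centre of its underside, 6 mm above the bench; axes as the tray's.
- felt: Green felt-covered block 76 x 76 x 16 mm, fixed in the other end bay of the tray. Origin: centre of its underside, 6 mm above the bench; its top is 16 mm above the origin and 3 mm below the tray's rim; axes as the tray's.
- black_bottle: Edge-paint bottle filled with black: round body 38 mm in diameter, straight up to 60 mm, then a shoulder and a white cap 21 mm in diameter, 88 mm tall in all, white stripe near the foot, about 90 g. Stands upright on the bench. Origin: centre of its underside, z up along its axis.
- black_spool: Spool of black thread standing on end: cylinder 43 mm in diameter, 60 mm tall, thin white end discs, about 80 g. Stands on the bench. Origin: centre of its underside, z up along its axis.
- brass_lock: Brass (gold-coloured) bag turn-lock lying face up on the bench: plate 44 mm (x) x 26 mm (y) x 8 mm thick, in its middle a raised turn bar 24 x 8 mm whose top is 18 mm above the underside; about 40 g. Origin: centre of its underside, x along the plate's length, z up out of its face.
- pliers: Flat-nose pliers, steel, yellow handles, lying flat on a fixed white stone slab 20 mm thick; 142 x 46 x 12 mm, 120 g. Origin: underside of the pivot block (22 mm wide in y, 26 mm long, flat sides, near the balance point). x points to the jaw tips at +47 mm; handle ends at -95 mm; z up. Red-handled nippers, not needed, lie about 100 mm to one side.
- brown_bottle: The same bottle as black_bottle, filled with brown. A look-alike that stays on the bench. Origin as black_bottle.
- brown_spool: The same spool as black_spool, with brown thread. A look-alike that stays on the bench. Origin as black_spool.
- silver_lock: The same turn-lock as brass_lock, in silver-coloured metal. A look-alike that stays on the bench. Origin and axes as brass_lock.
Things that resemble listed ones, but are neither listed nor needed, are in the scene too. What is shaped like the black_spool but pink is not meant.

How it is judged (in metres and radians):
At the end, for the whole second after the job is handed in: Black bottle upright on the cup's floor, black spool upright on the middle bay's floor, brass lock flat, face up on the felt, pliers flat on the trough's floor; each within 0.06 rad of level, under 20 mm/s and released; brown bottle, brown spool and silver lock within 30 mm of their start (horizontal distance between black_bottle and cup below 0.014 m and z of black_bottle in the frame of cup between 0 and 0.01 m and x of black_spool in the frame of tray between -0.065 and -0.02 m and y of black_spool in the frame of tray between -0.0225 and 0.0225 m and z of black_spool in the frame of tray between 0.002 and 0.012 m and x of brass_lock in the frame of felt between -0.026 and 0.026 m and y of brass_lock in the frame of felt between -0.026 and 0.026 m and z of brass_lock in the frame of felt between 0.013 and 0.02 m and x of pliers in the frame of tray between 0.008 and 0.077 m and y of pliers in the frame of tray between -0.1 and 0.1 m and z of pliers in the frame of tray between 0.002 and 0.013 m and angle between each of black_bottle, black_spool, brass_lock, pliers's own z axis and vertical below 0.06 rad and linear speed of each of black_bottle, black_spool, brass_lock, pliers below 0.02 m/s and distance of each of brown_bottle, brown_spool, silver_lock from where it was at the start of the episode below 0.03 m); the robot touches nothing.
It fails at once if a look-alike (brown bottle) is taken or pushed more than 30 mm from its place (distance of brown_bottle from where it was at the start of the episode above 0.03 m).
It fails at once if a look-alike (brown spool) is taken or pushed more than 30 mm from its place (distance of brown_spool from where it was at the start of the episode above 0.03 m).
It fails at once if a look-alike (silver lock) is taken or pushed more than 30 mm from its place (distance of silver_lock from where it was at the start of the episode above 0.03 m).
It also fails if it takes over 112 s, if anything falls off the work surface, if the arm or the gripper's body presses on something with over 40 N, if the wrist force passes 120 N, or if a joint passes its speed limit or range.

## Working session

There is one attempt and no reset: what is moved stays moved. The work goes in short steps, Python scripts to look and compute and a shell command to move; the robot and the scene stay as the last step left them, time stands still between calls to the robot, and variables do not carry over. Pictures are saved under pics/ and viewed, at most 18 in all, crops included, and the job is handed in when it is done.

```bash
mkdir -p pics; cat > h.py <<'E'
import numpy as np, cv2
from workcell import state, viewer, order, robot
def K(c):
    f=200/np.tan(np.radians(c["vfov"])/2)
    return np.array([[f,0,c["cx"]],[0,f,c["cy"]],[0,0,1.]])
def ray(c,px,z,st=None):
    d=np.linalg.inv(K(c))@[px[0],px[1],1]
    if "rvec" in c:
        R=cv2.Rodrigues(np.array(c["rvec"],float))[0]; t=np.array(c["tvec"],float).ravel()
        o=-R.T@t; d=R.T@d
    else:
        H=np.array(c["hand_eye"]); Rt=np.array(st["tool_rot"]).reshape(3,3); p=np.array(st["tool_pos"])
        o=p+Rt@H[:3,3]; d=Rt@H[:3,:3]@d
    return o+d*(z-o[2])/d[2]
E
python3 - <<'E'
from h import *
import pickle
s=state(); print(s["tool_pos"],np.round(s["tool_rot"],3).tolist(),robot.grasp_offset,s["t"])
D={}
for n in("scene","top","wrist"):
    c=viewer.camera(n);D[n]=c;cv2.imwrite(f"pics/{n}0.png",c["color"])
    print(n,{k:v for k,v in c.items() if k!="color"})
pickle.dump((s,D),open("d0.pkl","wb"))
E
```

```text
[284.15547641 583.94033154 230.28946919] [[-0.899, 0.438, -0.001], [0.438, 0.899, -0.002], [-0.0, -0.002, -1.0]] -18.700000000000003 0.0
scene {'vfov': 53.338323051522025, 'cx': 316.5454350363063, 'cy': 199.91175616939609, 'rvec': array([ 1.85128833,  1.3069066 , -0.64960986]), 'tvec': array([-159.15287189, -217.80776409, 1580.95495774])}
top {'vfov': 44.91862919740625, 'cx': 322.5517354695634, 'cy': 189.38267932642728, 'rvec': array([ 2.14065701, -2.16524851,  0.14186494]), 'tvec': array([   9.81852649,  485.58418378, 1224.55825989])}
wrist {'vfov': 67.1811409971748, 'cx': 315.9345225523689, 'cy': 199.40656725151806, 'hand_eye': array([[-5.02707034e-04, -9.61503676e-01, -2.74791609e-01,
         6.92040276e+01],
       [ 9.99999801e-01, -3.78966029e-04, -5.03398576e-04,
        -1.28129580e-01],
       [ 3.79882896e-04, -2.74791808e-01,  9.61503676e-01,
        -1.41865320e+02],
       [ 0.00000000e+00,  0.00000000e+00,  0.00000000e+00,
         1.00000000e+00]])}
```

View pics/top0.png

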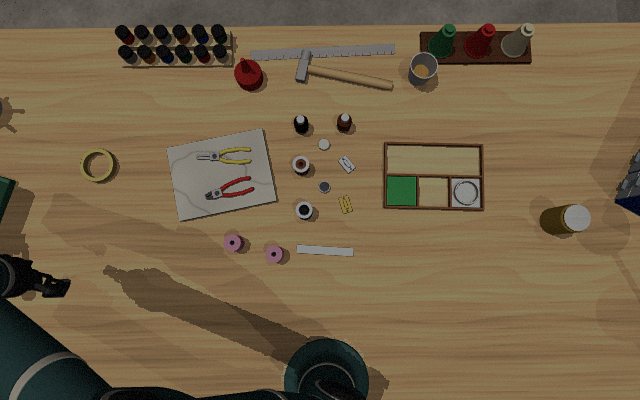

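View pics/scene0.png

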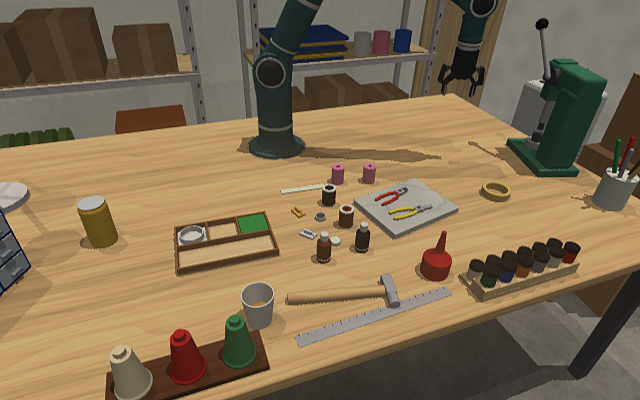

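The top view has +x up and +y to the left. Candidates:
- **Bottles:** (301,124) black, (344,122) brown.
- **Spools:** (301,164) brown, (305,211) black. The pink ones at (234,242) and (275,254) are not wanted.
- **Locks:** (346,163) silver, (346,204) brass.
- **Tools:** yellow pliers (225,156), red nippers (230,188).
- **Tray:** felt on the left (+y), cup on the right.

Next, a close crop to check the choice.

```bash
python3 - <<'E'
from h import *
import pickle
s,D=pickle.load(open("d0.pkl","rb")); c=D["top"]["color"]
cv2.imwrite("pics/crop1.png",cv2.resize(c[100:230,185:365],None,fx=4.4,fy=4.4,interpolation=cv2.INTER_CUBIC))
cv2.imwrite("pics/crop2.png",cv2.resize(c[130:220,375:495],None,fx=5,fy=5,interpolation=cv2.INTER_CUBIC))
E
```

```text
(no output)
```

View pics/crop1.png

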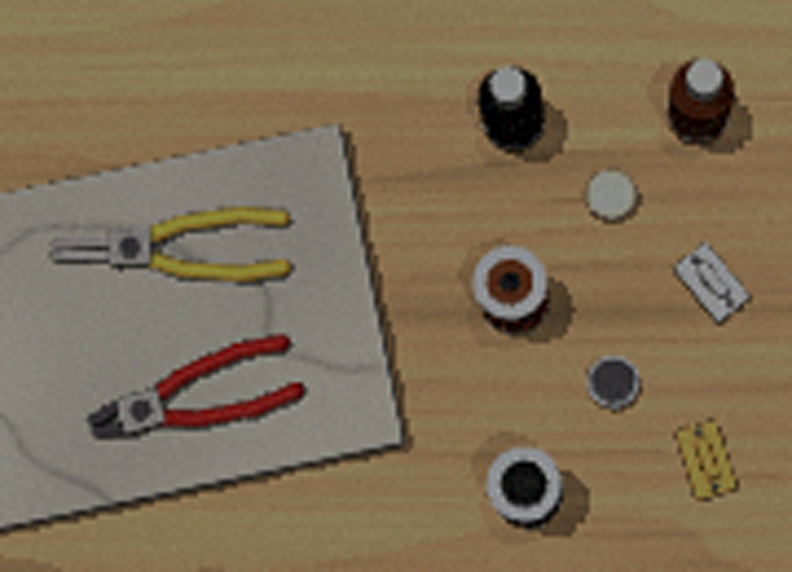

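View pics/crop2.png

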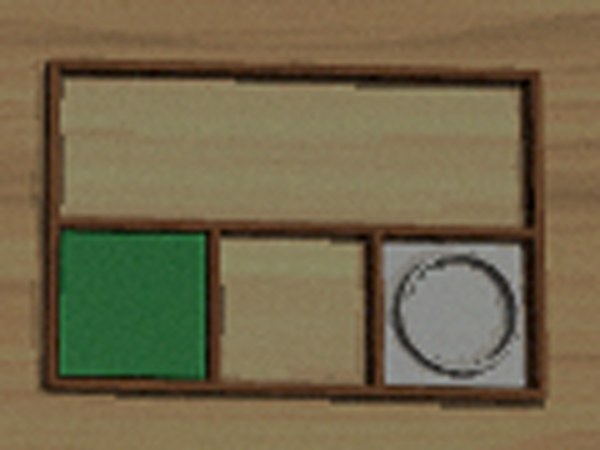

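The crop confirms the choices. In full pixels:
- black bottle cap at (300,119)
- black spool top at (304,211)
- brass lock at (346,204.5)
- pliers pivot at (214.5,156)
- tray rim corners at about (384,143), (483,144), (484,210), (384,208)

```bash
python3 - <<'E'
from h import *
import pickle
s,D=pickle.load(open("d0.pkl","rb")); c=D["top"]
def a(n,x,y,z): print(n,np.round(ray(c,(185+(x+.5)/4.4-.5,100+(y+.5)/4.4-.5),z)[:2],1))
def b(n,x,y,z): print(n,np.round(ray(c,(375+(x+.5)/5-.5,130+(y+.5)/5-.5),z)[:2],1))
a("bcap",508,84,88);a("brcap",705,77,88);a("bspool",524,487,60);a("brspool",511,281,60)
for p in((677,432),(712,420),(738,488),(702,500)):a("brass",*p,8)
for p in((673,265),(707,242),(750,295),(718,323)):a("silver",*p,8)
a("piv",130,247,32);a("tip",52,253,28);a("hend",288,243,28);a("hend1",288,218,28);a("hend2",288,267,28);a("nip",140,410,32)
a("sl1",338,125,20);a("sl2",407,443,20)
for p in((47,63),(540,72),(545,402),(43,390)):b("tray",*p,25)
b("cup",455,316,28);b("felt",133,306,22)
for p in((221,237),(364,241),(366,384),(220,381)):b("mid",*p,25)
E
```

```text
bcap [659.3  59.1]
brcap [662.1 -54.2]
bspool [429.2  52.5]
brspool [549.4  59.3]
brass [466.  -37.5]
brass [473.  -58.7]
brass [431.8 -73.5]
brass [424.9 -51.8]
silver [567.9 -36.7]
silver [581.9 -57.6]
silver [548.9 -83. ]
silver [532.  -63.4]
piv [577.9 287.5]
tip [575.6 335. ]
hend [580.1 193.9]
hend1 [595.3 194.1]
hend2 [565.5 193.8]
nip [479.9 279.8]
sl1 [654.3 165.4]
sl2 [459.8 123.4]
tray [ 610.7 -159.7]
tray [ 602.8 -420.3]
tray [ 427.8 -413.3]
tray [ 437.  -152.8]
cup [ 473.  -367.9]
felt [ 480.9 -201.5]
mid [ 516.4 -248.3]
mid [ 513.5 -323.1]
mid [ 438.2 -320.8]
mid [ 440.7 -244.9]
```

The geometry agrees with the given sizes: tray 261x174 mm, lock 43.6 mm long. The tray centre is about (519.6,-286.5) with yaw about -0.035. I'll move above the pliers first, turning the closing direction to about x.

```bash
python3 -m handwheel '[[5,-5,0,-0.15,0],[9,-9,0,-0.3,0],[12,-12,0,-0.45,0],[15,-15,0,-0.6,0],[18,-18,0,-0.75,0],[21,-21,0,-0.9,0],[24,-24,0,-1.0,0],[27,-27,0,-1.1,0]]' 40; python3 -m handwheel '[[2.2,-2.5,-2,0,0],[2.2,-2.5,-3,0,0],[2.2,-2.5,-3,0,0]]'
python3 - <<'E'
from h import *
s=state(); c=viewer.camera("wrist"); print(s["t"],s["tool_pos"],np.round(s["tool_rot"],3).tolist(),s["force"],s["joint_pos"])
import pickle; pickle.dump((s,c),open("w1.pkl","wb")); cv2.imwrite("pics/w1.png",c["color"])
E
```

```text
t: 0.95
tool_pos: [555.4, 312.9, 231.1]
tool_rot: [[-0.014, 1.0, -0.0], [1.0, 0.014, -0.0], [-0.0, -0.0, -1.0]]
force: [0.3, 0.6, 0.4]
finger_gap: 1.0
grip_force: 0.0
t: 1.25
tool_pos: [575.5, 288.2, 199.1]
tool_rot: [[-0.016, 1.0, -0.004], [1.0, 0.016, -0.002], [-0.002, -0.004, -1.0]]
force: [-0.4, 0.5, 1.2]
finger_gap: 1.004
grip_force: 0.0
1.25 [575.50357882 288.17319896 199.06593648] [[-0.016, 1.0, -0.004], [1.0, 0.016, -0.002], [-0.002, -0.004, -1.0]] [-0.43903627  0.46688547  1.21915984] [-0.747058    0.49805523  0.31710802  1.66295868 -0.17620488  1.01307082
 -0.35562623]
```

View pics/w1.png

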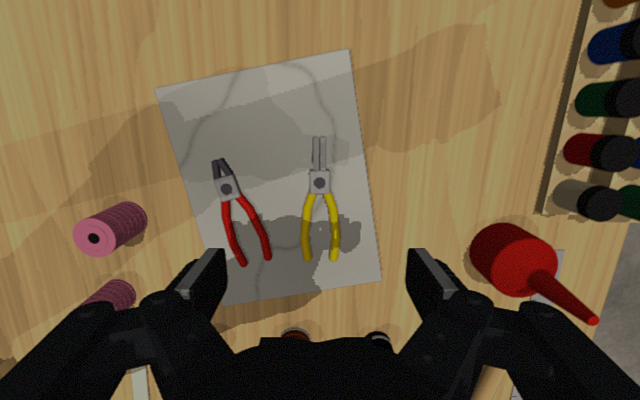

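The wrist view shows the yellow pliers with the pivot at about (319.5,182), the tips at (319.5,138) and the handle ends at (307,258)/(334,258).

```bash
python3 - <<'E'
from h import *
import pickle
s,c=pickle.load(open("w1.pkl","rb"))
for n,p,z in(("piv",(319.5,182),32),("tip",(319.5,138),28),("hend",(320.5,258),28),("nip",(227,188),32),("pl",(309,182),28),("pr",(330.5,182),28)): print(n,np.round(ray(c,p,z,s)[:2],1))
E
```

```text
piv [579.  287.9]
tip [578.2 333. ]
hend [581.9 197.9]
nip [481.4 279.8]
pl [567.9 286.8]
pr [590.7 287.2]
```

```bash
python3 -m handwheel '[[0.25,-0.1,-5,0,0.3],[0.25,-0.1,-10,0,0.5],[0.25,-0.1,-15,0,0.5],[0.25,-0.1,-16.5,0,0.5],[0.25,-0.1,-17.4,0,0.5],[0.25,-0.1,-17.4,0,0.5],[0.25,-0.1,-17.4,0,0.5]]'
python3 - <<'E'
from h import *
s=state(); print(s["tool_pos"],s["force"],s["joint_pos"]); c=viewer.camera("wrist"); cv2.imwrite("pics/w2.png",c["color"][120:400])
E
```

```text
t: 2.0
tool_pos: [580.5, 289.6, 29.8]
tool_rot: [[-0.018, 1.0, 0.004], [1.0, 0.018, 0.002], [0.002, 0.004, -1.0]]
force: [0.7, 0.0, 0.1]
finger_gap: 0.498
grip_force: 0.0
[580.49488436 289.64717789  29.8013025 ] [0.71661551 0.03972695 0.05671076] [-0.69754939  0.71834007  0.25470734  1.73720903 -0.25611498  0.71446059
 -0.29100836]
```

View pics/w2.png

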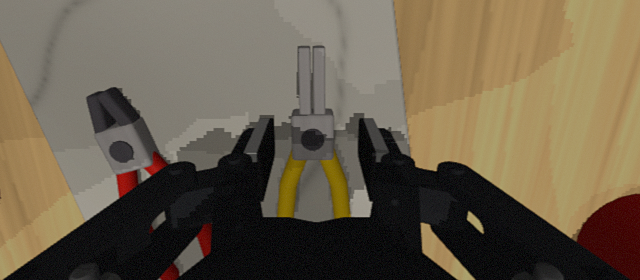

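The pliers' pivot block sits between the finger tips: block at x 291-333, fingers at 272 and 362. I'll lower and close.

```bash
python3 -m handwheel '[[-0.05,-0.05,-0.6,0,0.5],[-0.05,-0.05,-0.6,0,0.6],[-0.05,-0.05,-0.6,0,1],[-0.05,-0.05,-0.6,0,1],[-0.05,-0.05,-0.6,0,1],[-0.05,-0.05,-0.6,0,1],[-0.05,-0.05,-0.6,0,1]]' 50
python3 -m handwheel '[[0,0,0.5,0,1],[0,0,3,0,1],[0,0,6,0,1],[0,0,6,0,1],[0,0,6,0,1]]'
```

```text
t: 2.75
tool_pos: [578.6, 288.1, 21.9]
tool_rot: [[-0.018, 1.0, 0.0], [1.0, 0.018, 0.0], [0.0, 0.0, -1.0]]
force: [-1.6, -1.4, 6.3]
finger_gap: 0.24
grip_force: 48.8
t: 3.25
tool_pos: [578.5, 288.2, 81.7]
tool_rot: [[-0.018, 1.0, 0.001], [1.0, 0.018, 0.001], [0.001, 0.001, -1.0]]
force: [-0.0, 0.2, -1.7]
finger_gap: 0.24
grip_force: 48.0
```

```bash
python3 -m handwheel '[[0,-1,4,0,1],[0,-5,7,0,1],[-1,-10,7,0,1],[-1,-15,7,0,1],[-1,-20,7,0,1],[-1,-25,7,0,1],[-1.5,-30,7,-0.03,1],[-1.5,-34,7,-0.06,1]]'
python3 -m handwheel '[[0,-5,0,0,1],[0,-10,0,0,1],[0,-15,0,0,1],[0,-20,0,0,1],[0,-21.2,-1,0,1],[0,-21.2,-5,0,1],[0,-21.2,-7,0,1],[0,-21.2,-7,0,1]]'
python3 - <<'E'
from h import *
s=state(); print(s["tool_pos"]); c=viewer.camera("wrist"); 
import pickle; pickle.dump((s,c),open("w3.pkl","wb")); cv2.imwrite("pics/w3.png",c["color"])
E
```

```text
t: 4.05
tool_pos: [561.5, -55.1, 150.0]
tool_rot: [[0.045, 0.999, -0.003], [0.999, -0.045, -0.001], [-0.001, -0.003, -1.0]]
force: [-0.2, -0.2, -1.3]
finger_gap: 0.24
grip_force: 48.1
t: 4.85
tool_pos: [560.1, -262.2, 76.6]
tool_rot: [[0.042, 0.999, -0.009], [0.999, -0.042, 0.003], [0.003, -0.009, -1.0]]
force: [-0.7, 0.5, -1.2]
finger_gap: 0.244
grip_force: 48.1
[ 560.13563606 -262.24949584   76.56401291]
```

View pics/w3.png

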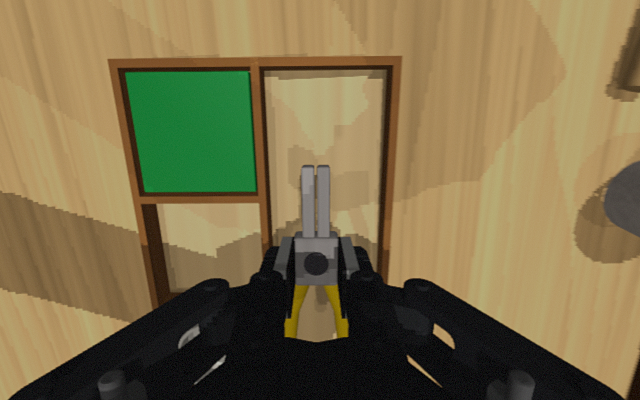

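The pliers are held level over the trough. The tray's end wall runs from its outer corner at (110,60) to (402,57), with the inner trough edges at x about 263 and 388.

```bash
python3 - <<'E'
from h import *
import pickle
s,c=pickle.load(open("w3.pkl","rb"))
for n,p in(("bl",(110,60)),("br",(402,57)),("tl",(264,70)),("tr",(388,67)),("tl2",(271,235)),("tr2",(381,235)),("fe",(192,195))): print(n,np.round(ray(c,p,25,s)[:2],1))
E
```

```text
bl [ 442.  -157.2]
br [ 614.9 -163.2]
tl [ 533.  -166.7]
tr [ 606.8 -168.3]
tl2 [ 528.4 -272.4]
tr2 [ 604.3 -275.4]
fe [ 478.  -241.7]
```

```bash
python3 -m handwheel '[[0.4,0,-2,0,1],[0.4,0,-5,0,1],[0.4,0,-6.5,0,1],[0.4,0,-7,0,1],[0.4,0,-7.2,0,1],[0.4,0,-7.2,0,1],[0.4,0,-7.2,0,1]]'
```

```text
t: 5.6
tool_pos: [568.2, -264.4, 10.5]
tool_rot: [[0.042, 0.999, 0.002], [0.999, -0.042, -0.001], [-0.001, 0.002, -1.0]]
force: [0.4, 0.2, -0.4]
finger_gap: 0.243
grip_force: 48.0
```

```bash
python3 -m handwheel '[[-0.1,0,-0.15,0,1],[-0.1,0,-0.2,0,1],[-0.1,0,-0.2,0,1],[-0.1,0,-0.2,0,0.62],[-0.1,0,-0.2,0,0.62],[-0.1,0,-0.2,0,0.62],[-0.1,0,-0.2,0,0.62]]'
python3 -m handwheel '[[0,0,2,0,0.62],[0,0,6,0,0.5],[0,0,11,0,0.4],[-1,5,13,0,0],[-4,10,13,0,0],[-7,15,13,0,0],[-7,15,13,0,0]]'
python3 - <<'E'
from h import *
c=viewer.camera("top");cv2.imwrite("pics/t2.png",cv2.resize(c["color"][130:220,375:495],None,fx=5,fy=5)); print(state()["tool_pos"])
E
```

```text
t: 6.3
tool_pos: [566.4, -264.0, 7.2]
tool_rot: [[0.042, 0.999, -0.0], [0.999, -0.042, -0.0], [-0.0, -0.0, -1.0]]
force: [-0.1, -0.1, -0.6]
finger_gap: 0.38
grip_force: 0.0
t: 7.0
tool_pos: [493.9, -109.6, 137.1]
tool_rot: [[0.038, 0.999, -0.002], [0.999, -0.038, 0.003], [0.003, -0.002, -1.0]]
force: [1.0, -0.4, -0.6]
finger_gap: 0.998
grip_force: 0.0
[ 493.20391327 -107.99327497  136.95281458]
```

View pics/t2.png

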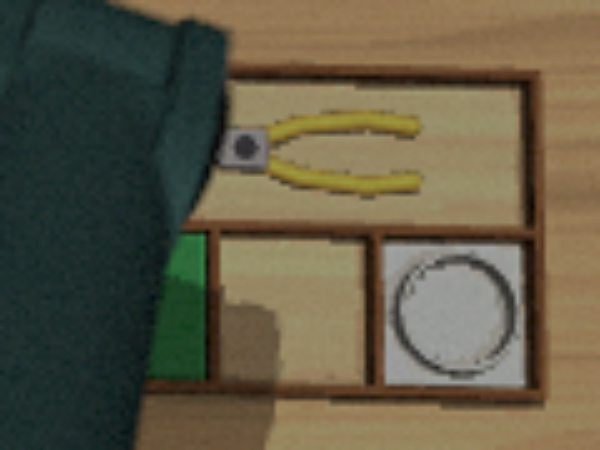

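The pliers lie in the trough. Next, the brass lock.

```bash
python3 -m handwheel '[[-1,1,0,-0.15,0],[-2,3,0,-0.3,0],[-3,5,0,-0.45,0],[-4.5,5.9,0,-0.6,0],[-4.5,5.9,0,-0.75,0],[-4.5,5.9,0,-0.9,0],[-4.5,5.9,0,-1.05,0.3],[-4.5,5.9,0,-1.19,0.3]]'
python3 -m handwheel '[[0,0,0,0,0.4],[0,0,0,0,0.4]]'
python3 - <<'E'
from h import *
s=state(); c=viewer.camera("wrist"); print(s["tool_pos"],s["joint_pos"])
import pickle; pickle.dump((s,c),open("w4.pkl","wb")); cv2.imwrite("pics/w4.png",c["color"])
E
```

```text
t: 7.85
tool_pos: [451.7, -55.2, 137.5]
tool_rot: [[0.945, 0.326, 0.001], [0.326, -0.945, -0.0], [0.0, 0.0, -1.0]]
force: [-0.4, 0.4, -0.4]
finger_gap: 0.71
grip_force: 0.0
t: 8.05
tool_pos: [451.6, -55.1, 137.3]
tool_rot: [[0.942, 0.335, 0.0], [0.335, -0.942, -0.0], [0.0, 0.0, -1.0]]
force: [-0.1, -0.0, 0.1]
finger_gap: 0.601
grip_force: 0.0
[451.55604114 -55.08091895 137.33495535] [-0.53240524  0.317769    0.68196258  2.18017039 -0.29818886  0.73363475
 -0.8797256 ]
```

View pics/w4.png

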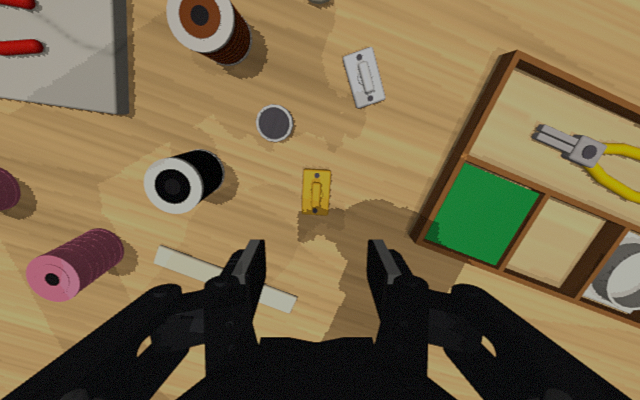

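The brass lock lies at about (316,191), square to the gripper, with its plate corners at (303,169), (331,168), (330,214) and (302,214). The silver lock at (364,77) and the black spool at (172,185) are clear of it.

```bash
python3 - <<'E'
from h import *
import pickle
s,c=pickle.load(open("w4.pkl","rb"))
P=[ray(c,p,8,s)[:2] for p in((303,169),(331,168),(330,214),(302,214))]; print(np.round(P,1).tolist(),np.mean(P,0))
d=np.mean(P[:2],0)-np.mean(P[2:],0);print(np.linalg.norm(d),np.arctan2(d[1],d[0]))
R=np.array(s["tool_rot"]); print(np.arctan2(R[1,0],R[0,0]))
print(ray(c,(172,186),60,s),ray(c,(200,15),60,s))
E
```

```text
[[467.8, -37.4], [477.2, -61.1], [435.5, -75.5], [426.6, -50.5]] [451.75926151 -56.11332898]
43.64292990497427 0.3209447408488214
0.3420980838776134
[432.33896612  51.6856885   60.        ] [549.89016351  58.66697107  60.        ]
```

```bash
python3 -m handwheel '[[-0.05,-0.1,-5,-0.01,0.4],[-0.05,-0.1,-10,-0.01,0.4],[-0.05,-0.1,-12.5,-0.01,0.45],[-0.05,-0.1,-13.3,-0.01,0.45],[-0.05,-0.1,-13.5,-0.01,0.45],[-0.05,-0.1,-13.5,-0.01,0.45]]'
python3 -m handwheel '[[0,0,0,0,0.7],[0,0,0,0,1],[0,0,0,0,1],[0,0,0,0,1],[0,0,0,0,1],[0,0,0,0,1]]' 40
```

```text
t: 8.7
tool_pos: [451.8, -56.3, 3.2]
tool_rot: [[0.946, 0.323, 0.002], [0.323, -0.946, -0.0], [0.002, 0.001, -1.0]]
force: [0.0, -0.7, 0.1]
finger_gap: 0.552
grip_force: 0.0
t: 9.3
tool_pos: [452.0, -55.9, 3.8]
tool_rot: [[0.946, 0.323, 0.003], [0.323, -0.946, 0.0], [0.003, 0.0, -1.0]]
force: [-0.9, -0.1, 7.1]
finger_gap: 0.284
grip_force: 38.8
```

```bash
python3 -m handwheel '[[0,0,1,0,1],[0,0,5,0,1],[0,-4,8,0,1],[1,-8,8,0,1],[2,-12,8,0,1],[2.9,-14.5,8,0,1],[2.9,-14.5,8,0,1],[2.9,-14.5,6,0,1]]'
python3 - <<'E'
from h import *
s=state(); c=viewer.camera("wrist"); print(s["tool_pos"])
import pickle; pickle.dump((s,c),open("w5.pkl","wb")); cv2.imwrite("pics/w5.png",c["color"])
s,c=pickle.load(open("w4.pkl","rb"))
print([np.round(ray(c,p,22,s)[:2]).tolist() for p in((466,162),(541,194),(504,266),(427,240))])
E
```

```text
t: 10.1
tool_pos: [481.8, -202.2, 64.8]
tool_rot: [[0.947, 0.322, 0.005], [0.322, -0.947, -0.001], [0.005, 0.003, -1.0]]
force: [0.6, -0.8, -0.4]
finger_gap: 0.285
grip_force: 39.6
[ 481.79303745 -202.15553357   64.75800405]
[[523.0, -167.0], [520.0, -243.0], [446.0, -247.0], [446.0, -167.0]]
```

View pics/w5.png

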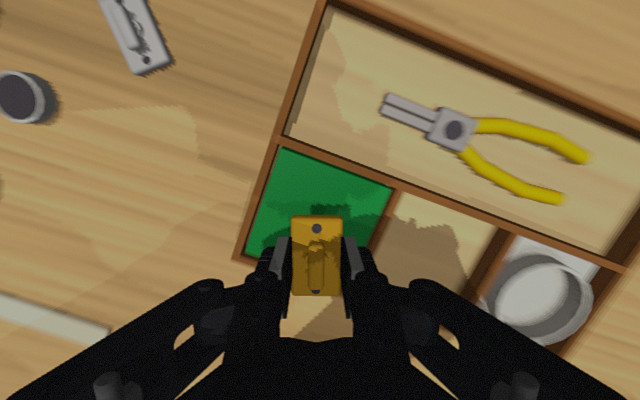

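The lock is held flat and level over the felt.

```bash
python3 -m handwheel '[[0,-0.1,-2,0,1],[0,-0.1,-3.2,0,1],[0,-0.1,-3.7,0,1],[0,-0.1,-3.8,0,1],[0,-0.1,-3.8,0,1],[0,-0.1,-3.8,0,0.6],[0,-0.1,-3.8,0,0.6],[0,-0.1,-3.8,0,0.6]]'
python3 -m handwheel '[[0,0,1,0,0.6],[0,0,5,0,0.4],[0,0,9,0,0],[-1,5,11,0.15,0],[-2,10,11,0.3,0],[-3,15,11,0.45,0],[-4,20,11,0.6,0],[-5,25,11,0.75,0]]'
python3 - <<'E'
from h import *
s=state(); print(s["tool_pos"],s["joint_pos"])
c=viewer.camera("top");cv2.imwrite("pics/t3.png",cv2.resize(c["color"][110:220,275:495],None,fx=3,fy=3)); print(state()["tool_pos"])
E
```

```text
t: 10.95
tool_pos: [480.1, -201.8, 24.5]
tool_rot: [[0.946, 0.323, 0.0], [0.323, -0.946, -0.0], [0.0, 0.0, -1.0]]
force: [-0.1, 0.5, 0.3]
finger_gap: 0.399
grip_force: 0.0
t: 11.75
tool_pos: [431.1, 41.4, 135.2]
tool_rot: [[0.468, 0.884, 0.001], [0.884, -0.468, 0.0], [0.001, 0.001, -1.0]]
force: [1.4, 0.6, 0.2]
finger_gap: 1.001
grip_force: 0.0
[431.11353419  41.42029873 135.19221352] [-0.58842527  0.25698032  0.47429525  2.22094088 -0.1819717   0.69769548
 -0.4741282 ]
[429.10908167  49.35653861 134.68505974]
```

View pics/t3.png

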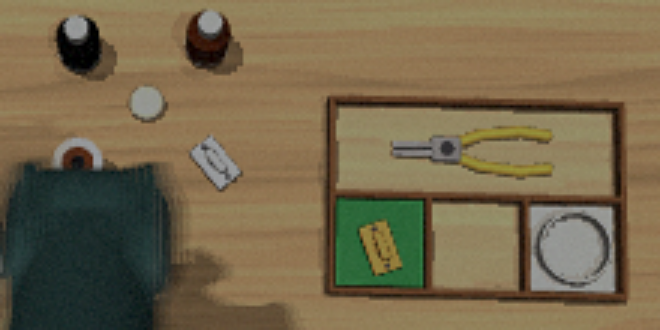

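The brass lock is centred on the felt. Next, the black spool at about (431,52).

```bash
python3 -m handwheel '[[0.1,0.1,-4,0,0],[0.1,0.1,-8,0,0],[0.1,0.1,-10.5,0,0],[0.1,0.1,-10.7,0,0.2],[0.1,0.1,-10.7,0,0.4]]'
python3 -m handwheel '[[0,0,0,0,0.7],[0,0,0,0,1],[0,0,0,0,1],[0,0,0,0,1],[0,0,0,0,1]]' 40
python3 -m handwheel '[[0,0,1,0,1],[0,0,5,0,1],[0,-5,8,0,1],[0,-10,8,0,1],[1,-15,8,0,1],[2,-20,8,0,1],[3,-25,8,0,1],[4,-30,8,0,1]]'
```

```text
t: 12.3
tool_pos: [432.7, 40.1, 27.6]
tool_rot: [[0.473, 0.881, -0.001], [0.881, -0.473, -0.001], [-0.001, -0.0, -1.0]]
force: [1.1, -0.3, 0.3]
finger_gap: 0.69
grip_force: 0.0
t: 12.8
tool_pos: [433.1, 40.9, 28.6]
tool_rot: [[0.473, 0.881, 0.002], [0.881, -0.473, 0.001], [0.002, 0.001, -1.0]]
force: [-3.8, 0.3, 8.2]
finger_gap: 0.479
grip_force: 40.4
t: 13.6
tool_pos: [471.0, -250.5, 108.6]
tool_rot: [[0.472, 0.881, 0.002], [0.881, -0.472, -0.001], [0.0, 0.002, -1.0]]
force: [1.5, 1.0, -1.0]
finger_gap: 0.484
grip_force: 40.9
```

The grasp landed about 11 mm off in y because the last move overshot, so I'll check how the spool sits in the pads.

```bash
python3 -m handwheel '[[0,0,0,0,1],[0,0,0,0,1]]'
python3 - <<'E'
from h import *
s=state(); c=viewer.camera("wrist"); print(s["tool_pos"])
import pickle; pickle.dump((s,c),open("w6.pkl","wb")); cv2.imwrite("pics/w6.png",c["color"])
E
```

```text
t: 13.8
tool_pos: [470.1, -249.9, 108.0]
tool_rot: [[0.475, 0.88, 0.001], [0.88, -0.475, -0.001], [-0.0, 0.001, -1.0]]
force: [0.3, 1.1, -1.7]
finger_gap: 0.483
grip_force: 41.0
[ 470.07399105 -249.89324065  108.01772494]
```

View pics/w6.png

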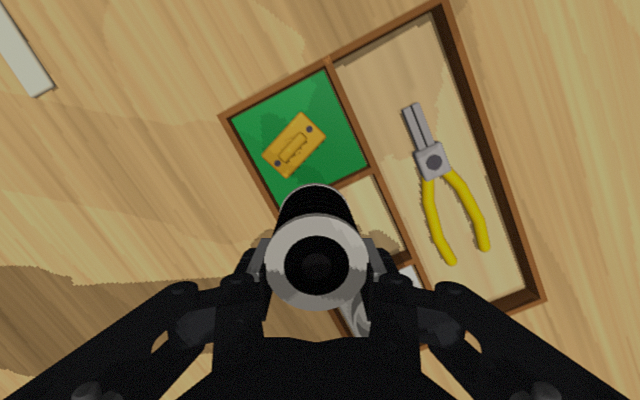

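The spool is held, with its top at (317,264) and its far foot edge at (317,185).

```bash
python3 - <<'E'
from h import *
import pickle
s,c=pickle.load(open("w6.pkl","rb")); R=np.array(s["tool_rot"]).reshape(3,3); p=np.array(s["tool_pos"])
for px,z in(((317,264),140),((317,214),140),((317,313),140),((317,185),80)):
    q=ray(c,px,z,s); print(np.round(q,1),np.round(R.T@(q-p),1))
E
```

```text
[ 475.9 -240.7  140. ] [ 10.9   0.8 -32. ]
[ 486.  -221.9  140. ] [ 32.2   0.7 -32. ]
[ 464.9 -261.   140. ] [-12.2   0.8 -32. ]
[ 485.  -224.4   80. ] [29.6  1.  28. ]
```

```bash
python3 -m handwheel '[[0.3,-2.5,0,0,1],[0.3,-4.5,0,0,1],[0.3,-4.5,-3,0,1],[0.3,-4.5,-6,0,1],[0.3,-4.5,-7,0,1],[0.3,-4.5,-7.3,0,1],[0.3,-4.5,-7.4,0,1],[0.3,-4.5,-7.4,0,1]]'
python3 -m handwheel '[[0,0,0,0,0.4],[0,0,0,0,0.3],[0,0,0,0,0.2],[0,0,0,0,0.2]]'
python3 -m handwheel '[[0,0,3,0,0.2],[0,0,7,0,0.2],[0,2,11,0,0],[3,7,13,0.15,0],[6,12,13,0.3,0],[9,17,13,0.45,0],[12,21,13,0.5,0],[15,25,13,0.5,0]]'
python3 -m handwheel '[[0,0,0,0,0],[0,0,0,0,0]]'
python3 - <<'E'
from h import *
s=state(); print(s["tool_pos"],s["joint_pos"])
c=viewer.camera("top");cv2.imwrite("pics/t4.png",cv2.resize(c["color"][110:220,275:495],None,fx=3,fy=3)); print(state()["tool_pos"])
E
```

```text
t: 14.65
tool_pos: [473.1, -291.2, 34.4]
tool_rot: [[0.471, 0.882, -0.001], [0.882, -0.471, 0.002], [0.002, -0.002, -1.0]]
force: [0.1, 0.2, -0.9]
finger_gap: 0.484
grip_force: 40.8
t: 15.05
tool_pos: [473.6, -293.3, 33.5]
tool_rot: [[0.472, 0.882, 0.0], [0.882, -0.472, -0.0], [-0.0, 0.0, -1.0]]
force: [-0.6, -0.3, -0.2]
finger_gap: 0.803
grip_force: 0.0
t: 15.85
tool_pos: [607.9, -63.9, 163.7]
tool_rot: [[-0.009, 1.0, 0.001], [1.0, 0.009, 0.0], [0.0, 0.001, -1.0]]
force: [-0.5, -0.2, 1.0]
finger_gap: 1.004
grip_force: 0.0
t: 16.05
tool_pos: [607.3, -64.3, 162.7]
tool_rot: [[-0.011, 1.0, -0.001], [1.0, 0.011, -0.0], [-0.0, -0.001, -1.0]]
force: [-0.5, 0.1, -0.4]
finger_gap: 0.998
grip_force: 0.0
[607.3485427  -64.26223272 162.73899464] [-0.22924319  0.49059982  0.37086023  1.78137963 -0.21752446  0.91054274
  0.24696906]
[606.64240416 -66.1727388  162.84866714]
```

View pics/t4.png

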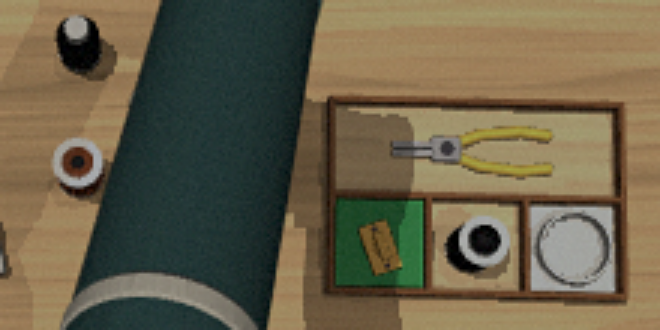

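The spool stands in the middle bay, with its top at (437,190). Next, the black bottle at about (660,59).

```bash
python3 -m handwheel '[[1,4,0,0,0],[2,8,0,0,0],[4,10,0,0,0],[4,10,0,0,0],[4,10,0,0,0],[4,10,0,0,0]]'
python3 - <<'E'
from h import *
c=viewer.camera("top"); print("spool",ray(c,(437,190),66))
s=state(); c=viewer.camera("wrist"); print(s["tool_pos"])
import pickle; pickle.dump((s,c),open("w7.pkl","wb")); cv2.imwrite("pics/w7.png",c["color"])
E
```

```text
t: 16.7
tool_pos: [646.3, 31.3, 163.2]
tool_rot: [[-0.004, 1.0, -0.001], [1.0, 0.004, -0.001], [-0.001, -0.001, -1.0]]
force: [0.8, 0.1, 0.1]
finger_gap: 1.004
grip_force: 0.0
spool [ 476.26856416 -284.7241091    66.        ]
[646.38653631  31.54268588 163.32520179]
```

View pics/w7.png

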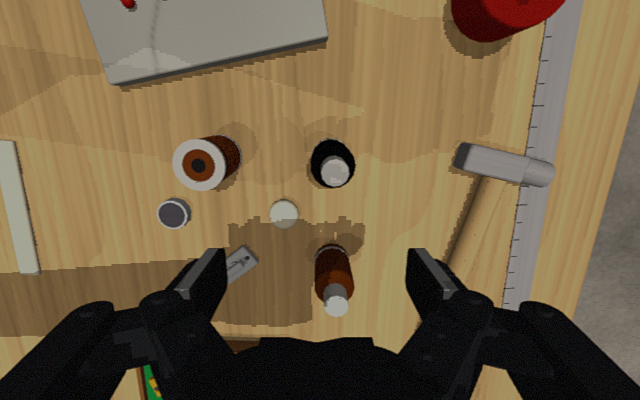

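The black bottle's cap is at (335,171) and the brown one's at (336,305). The hammer head's near end is at (458,160).

```bash
python3 - <<'E'
from h import *
import pickle
s,c=pickle.load(open("w7.pkl","rb"))
for px,z in(((335,171),88),((336,305),88),((458,160),20),((475,200),15),((199,165),60),((332,160),60)):
    print(px,np.round(ray(c,px,z,s),1))
E
```

```text
(335, 171) [660.4  60.3  88. ]
(336, 305) [663.7 -52.9  88. ]
(458, 160) [781.4  58.6  20. ]
(475, 200) [806.2  17.7  15. ]
(199, 165) [550.7  59.6  60. ]
(332, 160) [659.6  64.2  60. ]
```

```bash
python3 -m handwheel '[[1.4,2.85,0,0,0],[1.4,2.85,0,0,0],[1.4,2.85,-2,0,0],[1.4,2.85,-4,0,0],[1.4,2.85,-4,0,0]]'
```

```text
t: 17.3
tool_pos: [658.7, 61.6, 120.6]
tool_rot: [[-0.007, 1.0, -0.005], [1.0, 0.007, -0.001], [-0.001, -0.005, -1.0]]
force: [-0.5, -0.7, -0.7]
finger_gap: 1.0
grip_force: 0.0
```

```bash
python3 -m handwheel '[[0.1,-0.05,-4,0,0],[0.1,-0.05,-8,0,0],[0.1,-0.05,-9.3,0,0.2],[0.1,-0.05,-9.3,0,0.4],[0.1,-0.05,-9.3,0,0.4]]'
python3 -m handwheel '[[0,0,0,0,0.7],[0,0,0,0,1],[0,0,0,0,1],[0,0,0,0,1],[0,0,0,0,1]]' 40
python3 -m handwheel '[[0,0,1,0,1],[0,0,5,0,1],[0,0,10,0,1],[0,0,13,0,1],[0,0,13,0,1]]'
```

```text
t: 17.8
tool_pos: [663.4, 62.0, 32.0]
tool_rot: [[-0.007, 1.0, 0.002], [1.0, 0.007, 0.0], [0.0, 0.002, -1.0]]
force: [0.1, -0.7, 0.2]
finger_gap: 0.605
grip_force: 0.0
t: 18.3
tool_pos: [663.6, 62.3, 32.8]
tool_rot: [[-0.008, 1.0, 0.004], [1.0, 0.008, 0.001], [0.001, 0.004, -1.0]]
force: [-2.1, -0.7, 7.4]
finger_gap: 0.434
grip_force: 39.5
t: 18.8
tool_pos: [665.7, 62.5, 167.2]
tool_rot: [[-0.008, 1.0, 0.011], [1.0, 0.008, 0.002], [0.002, 0.011, -1.0]]
force: [0.3, 0.2, -0.3]
finger_gap: 0.432
grip_force: 40.0
```

```bash
python3 -m handwheel '[[-2,-4,0,0,1],[-4,-8,0,0,1],[-6,-12,0,0,1],[-8,-16,0,0,1],[-10,-20,0,0,1],[-12,-24,0,0,1],[-14,-28,0,0,1],[-16,-32,0,0,1]]'
python3 -m handwheel '[[-2,-4,0,0,1],[-3,-8,0,0,1],[-3,-10,-2,0,1],[-3,-10,-5,0,1],[-3,-10,-5,0,1],[-3,-10,-5,0,1]]'
python3 - <<'E'
from h import *
s=state(); c=viewer.camera("wrist"); print(s["tool_pos"])
import pickle; pickle.dump((s,c),open("w8.pkl","wb")); cv2.imwrite("pics/w8.png",c["color"])
E
```

```text
t: 19.6
tool_pos: [500.8, -258.8, 160.2]
tool_rot: [[-0.008, 1.0, -0.0], [1.0, 0.008, 0.0], [0.0, -0.0, -1.0]]
force: [0.7, -0.3, 0.1]
finger_gap: 0.433
grip_force: 40.0
t: 20.2
tool_pos: [471.8, -357.0, 110.0]
tool_rot: [[-0.008, 1.0, -0.001], [1.0, 0.008, 0.001], [0.001, -0.001, -1.0]]
force: [-1.0, 0.6, -0.7]
finger_gap: 0.433
grip_force: 40.0
[ 471.80553921 -356.9901211   110.00429916]
```

View pics/w8.png

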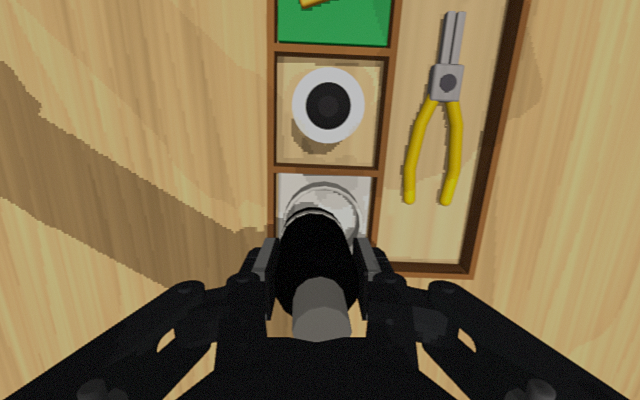

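The bottle is held upright, with its foot's far edge at about (317,207). The cup rim's far outer edge is at (322,183) and its sides are at about x 284 and 361.

```bash
python3 - <<'E'
from h import *
import pickle
s,c=pickle.load(open("w8.pkl","rb"))
for n,px,z in(("rimfar",(322,183),28),("rimR",(361,222),28),("rimL",(284,222),28),("wallL",(275,172),25),("wallR",(377,172),25),("wallmid",(325,171),25),("foot",(317,207),78),("spool",(328,106),66),("cornerBR",(473,277),25)):
    print(n,np.round(ray(c,px,z,s),1))
E
```

```text
rimfar [ 476.5 -338.6   28. ]
rimR [ 507.7 -369.9   28. ]
rimL [ 446.9 -370.4   28. ]
wallL [ 440.5 -331.    25. ]
wallR [ 518.4 -330.3   25. ]
wallmid [ 478.7 -329.9   25. ]
foot [ 472.5 -342.2   78. ]
spool [ 478.5 -283.5   66. ]
cornerBR [ 605.2 -419.6   25. ]
```

```bash
python3 -m handwheel '[[0.3,-1.05,0,0,1],[0.3,-1.05,-3,0,1],[0.3,-1.05,-5.5,0,1],[0.3,-1.05,-6.5,0,1],[0.3,-1.05,-6.6,0,1],[0.3,-1.05,-6.6,0,1],[0.3,-1.05,-6.6,0,1]]'
```

```text
t: 20.95
tool_pos: [476.1, -369.0, 45.7]
tool_rot: [[-0.008, 1.0, 0.002], [1.0, 0.008, -0.001], [-0.001, 0.002, -1.0]]
force: [-0.0, -0.5, -1.8]
finger_gap: 0.434
grip_force: 40.0
```

```bash
python3 -m handwheel '[[0,0.1,-0.2,0,1],[0,0.1,-0.3,0,1],[0,0.1,-0.35,0,1],[0,0.1,-0.35,0,1]]'
python3 -m handwheel '[[0,0,0,0,0.4],[0,0,0,0,0.3],[0,0,0,0,0.3],[0,0,0,0,0.3]]'
python3 -m handwheel '[[0,0,3,0,0.3],[0,0,7,0,0.2],[0,0,12,0,0],[-1,5,16,0,0],[-1,10,16,0,0],[-1,15,16,0,0],[-1,20,16,0,0],[-1,25,16,0,0]]'
python3 -m handwheel '[[0,5,0,0,0],[0,10,0,0,0],[0,15,0,0,0],[0,20,0,0,0],[0,20,0,0,0],[0,20,0,0,0]]'
python3 - <<'E'
from h import *
c=viewer.camera("top")["color"];d=viewer.camera("scene")["color"]
cv2.imwrite("pics/f.png",np.vstack([cv2.resize(c[100:230,285:495],(630,390)),cv2.resize(d[195:280,160:390],(630,210))[:210]]))
print(state()["tool_pos"])
E
```

```text
t: 21.35
tool_pos: [475.8, -368.0, 42.8]
tool_rot: [[-0.008, 1.0, 0.002], [1.0, 0.008, -0.001], [-0.001, 0.002, -1.0]]
force: [-1.2, 0.9, 11.0]
finger_gap: 0.434
grip_force: 40.6
t: 21.75
tool_pos: [475.1, -367.1, 40.6]
tool_rot: [[-0.008, 1.0, -0.0], [1.0, 0.008, 0.0], [0.0, -0.0, -1.0]]
force: [0.5, 0.4, 0.8]
finger_gap: 0.699
grip_force: 0.0
t: 22.55
tool_pos: [464.8, -127.3, 201.0]
tool_rot: [[-0.008, 1.0, 0.001], [1.0, 0.008, 0.0], [0.0, 0.001, -1.0]]
force: [0.5, -0.1, -0.2]
finger_gap: 0.999
grip_force: 0.0
t: 23.15
tool_pos: [464.9, 71.8, 200.6]
tool_rot: [[-0.011, 1.0, -0.0], [1.0, 0.011, -0.0], [-0.0, -0.0, -1.0]]
force: [0.2, -0.3, 0.0]
finger_gap: 1.0
grip_force: 0.0
[465.06050739  69.54574069 200.61270124]
```

View pics/f.png

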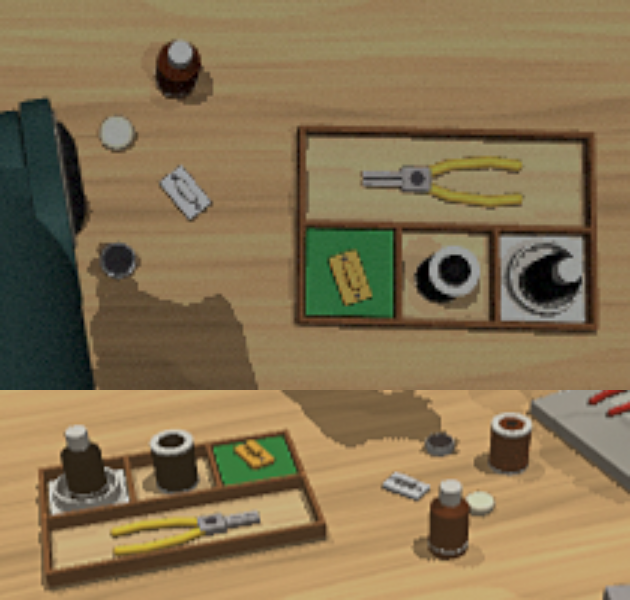

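Everything is in place and upright, and the look-alikes haven't moved. One numeric check on the bottle (cap at about (474,189)), then I'll hand in.

```bash
python3 - <<'E'
from h import *
q=ray(viewer.camera("top"),(474,189.3),98); print(q); d=np.hypot(q[0]-475,q[1]+369); print(d)
if d<9: print(order.sign_off())
E
```

```text
[ 472.84110796 -368.11114382   98.        ]
2.334712005353027
the job is handed in; nothing more can be done
None
```

The repair tray is made up and handed in at about 23 s: the bottle is in the cup, the spool in the middle bay, the brass lock on the felt and the pliers in the trough, with the look-alikes left in place; the judging result was not shown.

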